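# Lock a corn mill's suction foot and set the bowl under its mouth

### The arm

A 6-joint arm with a two-finger parallel gripper is mounted at the origin on the work surface. World frame = base frame: x ahead of the robot, y to its left, z up, the work surface at z = 0. Lengths are in m, angles in degrees, forces in N, time in s.
With the tool pointing down it reaches from about 0.35 to 0.975 m from the base axis. Payload 7.1 kg.
Tool frame: the origin (TCP) lies at the very end of the fingers, on their centre line; the grasp point (between the pads) lies arm.pinch_z behind it (arm.pinch_z is the distance from the TCP to the grasp point, in m); z points along the fingers, x is the direction in which the jaws open and shut, and the axes are right-handed (so a half turn about z gives the same grasp; the last joint's range is limited). The gripper opens to 88 mm and grips with 3 to 60 N. Pads are 20 mm wide; open, the fingers measure 115 mm over their backs; the gripper's body (75 mm by 178 mm) begins 61 mm behind the grasp point.
Start: joints at [-68.297, 24.242, 93.386, -0, 62.372, -1.089], TCP at [0.242, -0.576, 0.223] pointing down, gripper open.
Joint ranges: [-172.04, 172.04], [-51.8, 120.97], [4.93, 147.93], [-75.15, 255.16], [6.16, 154.13], [-145.62, 145.62]. Speed limits (degrees/s): [136.94, 136.94, 172.46, 180, 180, 180].

### API

Orientations are given as [roll, pitch, yaw] about the fixed x, y, z axes, in that order (R = Rz(yaw) Ry(pitch) Rx(roll)).
In Python, from cell import arm, viewer, job, finder gives the robot as it stands.
- The arm moves only by the tool drive_tool, never from a script. Its argument "increments" is a list of rows, each a list of 7 numbers: the turn, a rotation vector about the tool's x, y, z in degrees, then the shift along the tool's x, y, z in cm, then the finger opening in cm, from 0 to 8.78. In form: [[wx, wy, wz, x, y, z, claw], ...]. A call has exactly 5 rows; each row shifts and turns the pose as measured when the row begins, along the tool's axes as they then stand; what a row does not reach is not made up. A row lasts 1/12 s, in which the tool goes at most 41.7 mm and 7.16 degrees, less where a joint would pass 70% of its speed; a pose out of reach is approached as far as the arm can. A call with a gripper value outside its range is refused whole. The fingers move at their own pace and stop on an object; "grip_force" is the grip in N (left out, the last holds). Time passes only in rows, so rows that do not move let the fingers close, or fill a call up. It gives the time, the measured TCP pose, the force and the opening at its end, in the units of the state.
- arm.get_obs(): the state, without advancing time (a new reading comes with each control period).
- viewer.capture(name): name is "side" or "top" or "wrist"; returns (picture, depth): 400x640x3 uint8, blue, green, red; 400x640 float32, m along the optical axis (not along the pixel's ray), 0 where there is no reading.
- viewer.camera_info(name): a dict with "vertical_fov" (degrees; the focal length in pixels is half the picture's height over the tangent of half this angle, whatever the lens; pixels are square), "cx", "cy" (the principal point, pixels), "origin" and "orientation" of the camera in the world. Camera axes: x right, y down, z forward; pixel columns grow to the right and rows downward; lengths in m; the calibration is good to about 2 mm. A picture is of the moment at which its call begins: read the wrist's pose just before it. camera_info takes no time and is no camera call; for the wrist camera it gives the pose at the moment of the call.
- job.close_job(): hands the job in, once; it reports no verdict.
Trained networks look in the newest picture that a camera, given by its name, has taken for a name from the list of things; names that differ only in an ending like _2 or _b are one class to them, and where a whole thing is asked for, a point or a joint stands for the part that bears it (a point fixed in the world has none). Each returns a list of dicts, best first, with "score" (0 to 1); they miss things now and then, are a little off and sometimes report something else, mostly with a low value. They report only what shows in the picture. A call takes as long as a camera call. They do not tell look-alikes from the thing itself.
- finder.find_in(camera, label): "xyz" ([x, y, z] in m, in world coordinates, good to about 4 mm: the middle of the surface that is visible of it).
The state is a dict: "t": time; "qpos": joint angles; "joint_vel": joint speeds; "joint_torque": joint torques, N m; "tool_pos": TCP position; "tcp_rot": TCP orientation; "force": force on the tool from outside, world axes, zero at the start; "moment": the same for the moment, N m; "width": finger opening in m.
Only numpy, scipy, OpenCV 4.12 (cv2) and the standard library are available. Lean on these libraries where they do the work, as an engineer would, in place of code of your own. Each camera call takes 0.05 s, during which the arm holds its last target.

### The job

Get the hand corn mill ready for grinding: push the lever on its suction foot over, past upright, until it snaps down on the side of the mill's mouth, which locks the foot to the counter, and push the ceramic bowl along the counter until it stands under the mouth, centred where the ground corn will drop just in front of the perforated plate. Do it all with pushes of the fingertips or the outside of the fingers: lift and tip nothing, and leave the mill itself standing where it is. Leave the wooden arepa flattener, the two stacked saucers and the spring clip alone.

Things in the scene. Friction and masses are not known exactly. Their poses are not given: they have to be found in the camera images.
- mill: Hand corn mill of bare cast aluminium on a round grey suction foot, loose, 3.4 kg, 268 mm high. Origin: centre of the foot's underside; z up. Foot: rubber skirt radius 56 mm, 10 mm high, then a plastic dome (radius 47 mm at 34 mm height, 24 at 62), then a slim column. Its +x points away from the robot (within 20 degrees), its mouth to -y, its crank to +y; the lever is on the foot's -x side.
- suction_lever (a joint): Foot's locking lever, rad. 0 = unlocked, on its stop, leaning 0.75 rad (43 degrees) from upright to the mill's +y (crank side); 0.75 = upright; 1.5 = locked, on its other stop, leaning 43 degrees to the mill's -y (mouth side). An over-centre spring pulls it to the nearer stop with up to 0.35 N m (5 N at the tip), none when upright; just past upright it snaps over by itself.
- lever_pivot (a point): Point on the lever's pivot line in the middle of the paddle's width: mill frame x -90, y 0, height 36 mm. The pivot line runs along the mill's x axis; this point's axes are the mill's.
- lever_tip (a point): Centre of the lever's rounded end (roll of radius 5.5 mm), 76 mm from the pivot line; 92 mm above the counter on either stop, 112 mm upright. Black plastic: a bar 13 x 10 mm that ends in a paddle, the last 30 mm of the lever, 9 to 11 mm thick, 42 mm wide along the mill's x, centred on this point.
- mill_mouth (a point): Centre of the mouth: the face of the perforated plate at the barrel's -y end, 165 mm up, looking along the mill's -y. Ring nut behind it, radius 41 mm; barrel radius 29 mm along the mill's y. Hopper on top: radius 48 mm, centred at mill y +10 mm, 212 to 268 mm up. Crank at the +y end hangs down to 50 mm height and reaches y +155 mm; it turns freely.
- mill_drop (a point): Point on the counter where the ground corn drops: 25 mm in front of the perforated plate, at mill frame y = -130 mm, height 0.
- bowl: White ceramic bowl, round, loose and empty, about 0.22 to 0.45 kg; rim radius 66 mm at 46 mm height, foot radius 47 mm, wall 5 mm. Origin: centre of its underside, on the counter.
- flattener: Wooden arepa flattener standing on its disc, loose: disc radius 50 mm, 18 mm thick, with a turned knob above, 76 mm high in all. Origin: centre of its underside. Leave alone.
- saucer: Lower of two stacked white ceramic saucers, loose, radius 68 mm, 19 mm high. Origin: centre of its underside. Leave alone.
- saucer_top: Upper saucer, radius 57 mm, 17 mm high, standing in the lower one (top of the stack 22 mm above the counter). Origin: centre of its underside. Leave alone.
- clip: Red plastic clothespin-style spring clip lying on its side, 75 x 17 x 11 mm, long along its x axis. Origin: centre of its underside. Leave alone.
There are look-alikes about, which are no part of the job. Of the things that look like the bowl, take the one that is farthest to the robot's right at the start.

How it is judged (in metres and radians):
At the end, for the whole second after the job is handed in: The lever rests at its locked stop (joint above 1.38 of 1.5 rad); the bowl stands flat and still on the counter with its centre within 35 mm, horizontally, of the drop point in front of the mouth; the mill stands flat and still on the counter (value of joint suction_lever above 1.38 rad and horizontal distance between bowl and mill_drop below 0.035 m and height (world z) of each of bowl, mill below 0.004 m and angle between bowl's own z axis and vertical below 0.06 rad and linear speed of each of bowl, mill below 0.01 m/s and angle between mill's own z axis and vertical below 0.04 rad); the robot touches nothing.
It fails at once if the bowl is lifted off the counter or tipped (height (world z) of bowl above 0.012 m or angle between bowl's own z axis and vertical above 0.25 rad).
It fails at once if the mill is lifted, tipped, or shoved or turned out of its place by more than 30 mm (height (world z) of mill above 0.012 m or angle between mill's own z axis and vertical above 0.12 rad or distance of any of mill, mill_drop from where it was at the start of the episode above 0.03 m).
It fails at once if the flattener, a saucer or the clip is moved by more than 20 mm (distance of any of flattener, saucer, saucer_top, clip from where it was at the start of the episode above 0.02 m).
It also fails if it takes over 58 s, if anything falls off the work surface, if the arm or the gripper's body presses on something with over 40 N, if the wrist force passes 120 N, or if a joint passes its speed limit or range.

## Working session

There is one attempt and no reset: what is moved stays moved. The work goes in short steps, Python scripts to look and compute and a tool call to move; the robot and the scene stay as the last step left them, time stands still between calls to the robot, and variables do not carry over. Pictures are saved under pics/ and viewed, and the job is handed in when it is done.

Besides the shell and the picture viewer there is one more tool, called as a command line: name --pt "numbers of a row" for each row, then --argument value for the rest. drive_tool: Moves the arm, as the interface text tells. Its arguments: {"type":"object","properties":{"increments":{"type":"array"},"grip_force":{"type":"number"}},"required":["increments"]}

```bash
ls; mkdir -p pics; cat > h.py <<'E'
import numpy as np, cv2, math
from cell import arm, viewer, job, finder
def info(n):
    i=viewer.camera_info(n); return i
def K(n):
    i=info(n); f=200/math.tan(math.radians(i['vertical_fov'])/2); return f,i['cx'],i['cy']
E
python3 - <<'E'
from h import *
print(arm.get_obs())
for n in ['side','top','wrist']:
    print(n,info(n))
    p,d=viewer.capture(n); cv2.imwrite(f'pics/{n}0.png',p); np.save(f'pics/{n}0.npy',d)
E
```

```text
pics
{'t': 0.0, 'qpos': array([-6.82948214e+01,  2.42834338e+01,  9.34325817e+01,  8.69632002e-04,
        6.23716122e+01, -1.08730586e+00]), 'joint_vel': array([-0.11761376,  0.03774063,  0.0494684 ,  0.04025186,  0.00553737,
       -0.02408652]), 'joint_torque': array([-3.73855855e-04, -5.44631839e+01, -2.73673064e+01,  6.43292419e-02,
        2.26987054e-02, -1.35612931e-04]), 'tool_pos': array([ 0.24195349, -0.57565422,  0.22190469]), 'tcp_rot': array([-1.79997567e+02,  8.75973222e-02, -6.72079175e+01]), 'force': array([-0.18103341,  0.20487659,  0.48586216]), 'moment': array([ 0.02287564, -0.02925141, -0.02659787]), 'width': 0.0876328564604484}
side {'vertical_fov': 44.04720535096446, 'cx': 308.87642020541995, 'cy': 199.1058697042017, 'origin': array([0.1785525 , 0.91739571, 0.82742132]), 'orientation': array([-126.71275633,    0.96685007, -157.02889054])}
top {'vertical_fov': 49.954129057760824, 'cx': 323.17884116384965, 'cy': 197.64185720948947, 'origin': array([0.43288153, 0.04358959, 1.38878371]), 'orientation': array([-174.48146365,   -0.90495255,  -90.64401034])}
wrist {'vertical_fov': 58.41405118878929, 'cx': 315.8218616548558, 'cy': 199.50168237746095, 'origin': array([ 0.30912578, -0.54803621,  0.38346977]), 'orientation': array([ 1.64575459e+02,  4.38546095e-02, -6.71914922e+01])}
```

View pics/top0.png

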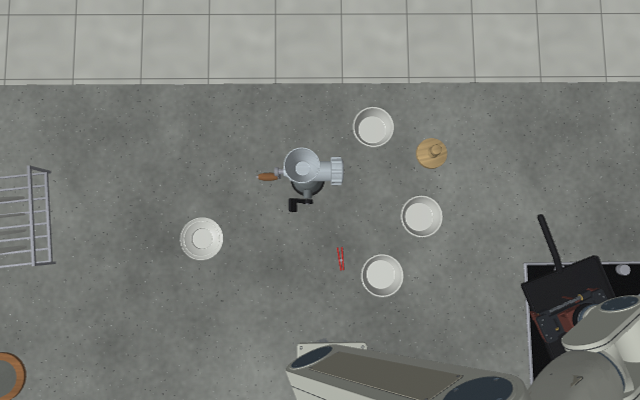

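View pics/side0.png

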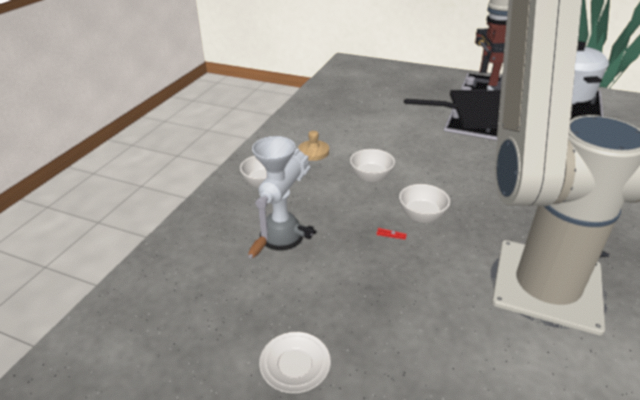

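```bash
python3 - <<'E'
from h import *
for c in ['top','side']:
    for l in ['mill','lever_tip','lever_pivot','mill_mouth','bowl','flattener','saucer','saucer_top','clip']:
        try:
            r=finder.find_in(c,l); print(c,l,[(np.round(x['xyz'],3).tolist(),round(x['score'],2)) for x in r])
        except Exception as e: print(c,l,e)
print(arm.get_obs()['t'])
E
```

```text
top mill [([0.619, 0.07, 0.194], 0.66)]
top lever_tip [([0.545, 0.113, 0.087], 0.69)]
top lever_pivot [([0.622, 0.07, 0.194], 0.87)]
top mill_mouth [([0.619, 0.076, 0.192], 0.87)]
top bowl [([0.499, -0.295, 0.009], 0.73), ([0.799, -0.144, 0.015], 0.72), ([0.622, 0.073, 0.193], 0.68), ([0.316, -0.164, 0.007], 0.56)]
top flattener [([0.698, -0.327, 0.022], 0.86)]
top saucer [([0.438, 0.405, 0.014], 0.96)]
top saucer_top [([0.435, 0.41, 0.022], 0.88)]
top clip [([0.371, -0.035, 0.01], 0.45)]
side mill [([0.616, 0.097, 0.169], 0.98)]
side lever_tip [([0.543, 0.127, 0.091], 0.47)]
side lever_pivot [([0.618, 0.095, 0.164], 0.6)]
side mill_mouth [([0.611, 0.094, 0.166], 0.81), ([0.37, -0.023, 0.001], 0.36)]
side bowl [([0.318, -0.175, 0.023], 0.92), ([0.5, -0.307, 0.027], 0.83), ([0.82, -0.145, 0.023], 0.64)]
side flattener [([0.431, 0.422, 0.014], 0.73)]
side saucer [([0.431, 0.425, 0.017], 0.86)]
side saucer_top [([0.44, 0.407, 0.016], 0.62), ([0.696, -0.317, 0.021], 0.27)]
side clip [([0.374, -0.027, 0.002], 0.7), ([0.612, 0.095, 0.162], 0.34)]
1.05
```

```bash
cat >> h.py <<'E'
from scipy.spatial.transform import Rotation as R
from scipy.optimize import least_squares
def cloud(n,d):
    f,cx,cy=K(n); i=info(n)
    v,u=np.indices(d.shape); P=np.stack([(u-cx)/f*d,(v-cy)/f*d,d],-1)
    W=P@R.from_euler('xyz',i['orientation'],degrees=True).as_matrix().T+i['origin']
    W[d<=0]=np.nan
    return W
def circ(p,r=None):
    if r is None:
        s=least_squares(lambda q:np.hypot(p[:,0]-q[0],p[:,1]-q[1])-q[2],[*p.mean(0)[:2],.05],loss='soft_l1',f_scale=.003)
    else:
        s=least_squares(lambda q:np.hypot(p[:,0]-q[0],p[:,1]-q[1])-r,[*p.mean(0)[:2]],loss='soft_l1',f_scale=.003)
    return s.x, np.sqrt(np.mean(s.fun**2))
E
python3 - <<'E'
from h import *
d=np.load('pics/top0.npy'); p=cv2.imread('pics/top0.png'); W=cloud('top',d).reshape(-1,3)
n=lambda c,r,z0,z1:W[(np.hypot(W[:,0]-c[0],W[:,1]-c[1])<r)&(W[:,2]>z0)&(W[:,2]<z1)]
print('tablez',np.nanmedian(n((.5,.2),.05,-.05,.05)[:,2]))
h=n((.63,.08),.12,.255,.29); print('hopper',len(h),circ(h),h[:,2].max())
m=n((.62,.02),.09,.18,.211); print('nut',len(m),m.min(0),m.max(0),m.mean(0))
l=n((.54,.11),.05,.07,.1); print('lever',len(l),l.min(0),l.max(0),np.median(l,0))
for c in [(.5,-.3),(.316,-.165),(.8,-.145)]:
    b=n(c,.085,.038,.055); print('bowl',len(b),circ(b))
for nm,c in [('flat',(.7,-.325)),('sauc',(.436,.41)),('clip',(.37,-.03))]:
    b=n(c,.085,.006,.09); print(nm,len(b),circ(b),b.min(0),b.max(0))
cv2.imwrite('pics/c1.png',cv2.resize(p[100:300,240:460],None,fx=3.6,fy=3,interpolation=cv2.INTER_CUBIC))
s=cv2.imread('pics/side0.png'); cv2.imwrite('pics/c2.png',cv2.resize(s[120:270,220:350],None,fx=4,fy=4,interpolation=cv2.INTER_CUBIC))
E
```

```text
tablez 0.0005765743066288298
hopper 273 (array([0.62819186, 0.08025753, 0.04444425]), np.float64(0.0020053025798908264)) 0.2732314171654986
nut 503 [ 0.59485368 -0.0340751   0.18003666] [0.66557286 0.09540899 0.21040225] [ 6.25720791e-01 -4.07651941e-04  1.94108483e-01]
lever 122 [0.51794746 0.09285779 0.07035129] [0.55950937 0.1254993  0.09989787] [0.54103122 0.11334543 0.08924658]
bowl 273 (array([ 0.5017306 , -0.28659707,  0.0620644 ]), np.float64(0.002084514476217672))
bowl 283 (array([ 0.3203103 , -0.1587034 ,  0.06202689]), np.float64(0.002043196860767664))
bowl 272 (array([ 0.78894791, -0.14171164,  0.06201795]), np.float64(0.002168745943563126))
flat 793 (array([ 0.71160396, -0.33732203,  0.03693129]), np.float64(0.015583700796426172)) [ 0.62359695 -0.3917741   0.00600461] [ 0.78346866 -0.2451945   0.08209135]
sauc 1436 (array([0.43963823, 0.40554244, 0.04805241]), np.float64(0.01628650671312403)) [0.35225938 0.33240171 0.0060224 ] [0.52038756 0.48163391 0.02925508]
clip 163 (array([ 0.37030614, -0.06896848,  0.04403159]), np.float64(0.019754168816824708)) [ 0.29374157 -0.11346804  0.00600103] [0.45184621 0.04512439 0.05197267]
```

View pics/c1.png

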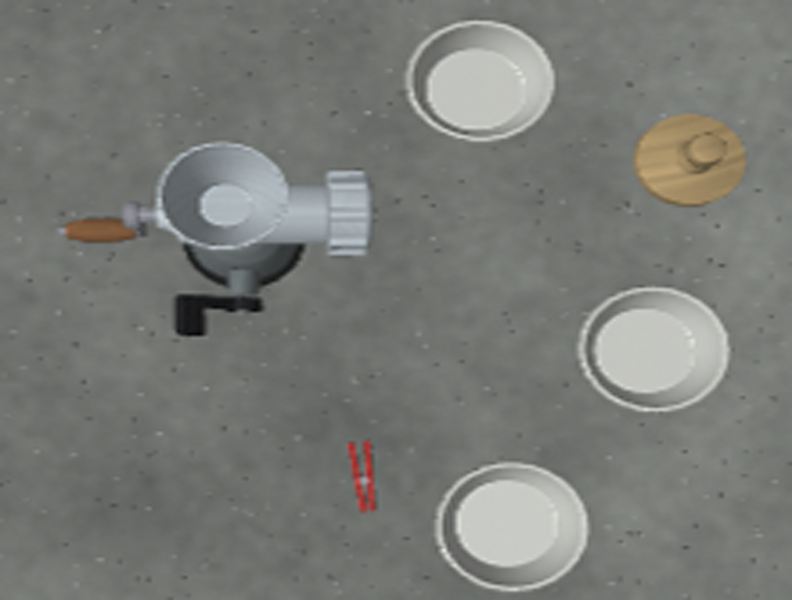

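View pics/c2.png

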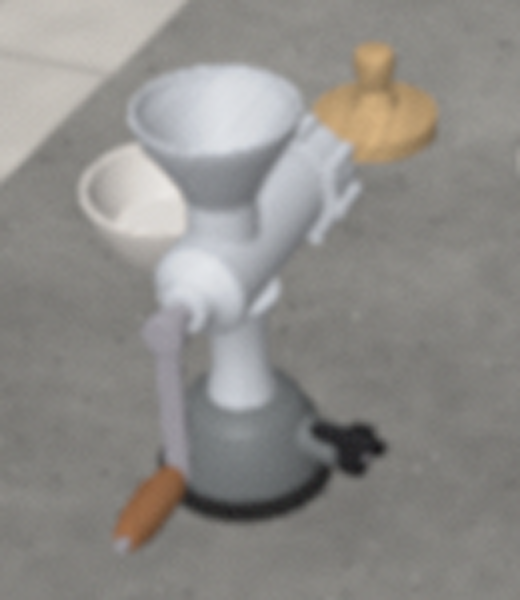

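```bash
python3 - <<'E'
from h import *
d=np.load('pics/top0.npy'); W=cloud('top',d).reshape(-1,3)
W=W[np.isfinite(W[:,0])]
B=W[(abs(W[:,0]-.63)<.06)&(W[:,2]>.15)&(W[:,2]<.215)]
for y0,y1 in [(-.04,-.03),(-.03,-.02),(-.02,-.01),(-.01,0),(0,.01),(.01,.02),(.02,.03),(.03,.04)]:
    s=B[(B[:,1]>=y0)&(B[:,1]<y1)]
    if len(s)>8:
        for r in (None,):
            q=least_squares(lambda q:np.hypot(s[:,0]-q[0],s[:,2]-.165)-q[1],[.63,.03],loss='soft_l1',f_scale=.002)
        print(y0,len(s),q.x,s[:,0].min(),s[:,0].max(),s[:,2].max())
print('ymin of nut',np.percentile(B[:,1],[0,1,3,5]))
L=W[(abs(W[:,0]-.54)<.03)&(abs(W[:,1]-.10)<.05)&(W[:,2]>.02)&(W[:,2]<.11)]
t=L[L[:,2]>.085];print('tip',len(t),t[:,0].min(),t[:,0].max(),t.mean(0))
F=W[(np.hypot(W[:,0]-.63,W[:,1]-.07)<.075)&(W[:,2]>.006)&(W[:,2]<.02)&(W[:,1]<.09)]
if len(F)>10: print('foot',len(F),circ(F,.056),circ(F))
s=np.load('pics/side0.npy'); S=cloud('side',s).reshape(-1,3); S=S[np.isfinite(S[:,0])]
for y0,y1 in [(-.035,-.02),(-.02,-.005),(0,.02)]:
    q=S[(abs(S[:,0]-.63)<.06)&(S[:,2]>.14)&(S[:,2]<.212)&(S[:,1]>y0)&(S[:,1]<y1)]
    if len(q)>8: r=least_squares(lambda a:np.hypot(q[:,0]-a[0],q[:,2]-a[1])-a[2],[.63,.165,.035],loss='soft_l1',f_scale=.002); print('side',y0,len(q),r.x)
h=S[(np.hypot(S[:,0]-.63,S[:,1]-.08)<.08)&(S[:,2]>.258)&(S[:,2]<.285)];print('side hopper',len(h),circ(h,.0465),h[:,2].max())
F=S[(np.hypot(S[:,0]-.63,S[:,1]-.07)<.075)&(S[:,2]>.003)&(S[:,2]<.012)];print('side foot',len(F),circ(F,.056))
t=S[(abs(S[:,0]-.54)<.035)&(abs(S[:,1]-.11)<.04)&(S[:,2]>.08)&(S[:,2]<.11)];print('side tip',len(t),t.min(0),t.max(0),t.mean(0))
E
```

```text
-0.04 40 [0.62801424 0.03438735] 0.5947610328577426 0.659967971287198 0.20207201273720732
-0.03 88 [0.62908247 0.03765842] 0.5890415530994051 0.6662075017634264 0.20975852417985363
-0.02 105 [0.62903198 0.03808185] 0.5903638647494194 0.6677587408777315 0.20935835223822252
-0.01 89 [0.62918105 0.03751741] 0.589675544698665 0.6671951432128246 0.2097187117339836
0 81 [0.62981967 0.029338  ] 0.5952875374681971 0.6546594264884817 0.19882689535295728
0.01 62 [0.62903735 0.02940108] 0.6005364468584613 0.6559473170700172 0.1985452093703779
0.02 76 [0.62927209 0.02975978] 0.6006240754983634 0.6551258866260775 0.20033774077391175
0.03 39 [0.62968556 0.02955735] 0.6007491164857724 0.6548297385476595 0.1958658413068779
ymin of nut [-0.03490032 -0.03319783 -0.03083885 -0.03007203]
tip 90 0.5179474572921889 0.5583634329173233 [0.53819013 0.11657837 0.0928435 ]
foot 53 (array([0.63370098, 0.0713519 ]), np.float64(0.006628624680283416)) (array([0.64325246, 0.07787007, 0.06676441]), np.float64(0.006246657242283651))
side -0.035 39 [0.63585549 0.1605098  0.04452747]
side -0.02 93 [0.63936431 0.15898766 0.04813496]
side 0 156 [0.63133641 0.16372802 0.03281604]
side hopper 415 (array([0.62814601, 0.08354854]), np.float64(0.002061904969157641)) 0.27106142707665404
side foot 216 (array([0.63148697, 0.06946805]), np.float64(0.004862271292822657))
side tip 93 [0.51641841 0.11034279 0.08118856] [0.55760603 0.13355706 0.10031285] [0.53512488 0.1259039  0.09338772]
```

The top view shows three similar bowls, at pixels (374,127), (421,216) and (382,275). The one at (421,216), world y ≈ -0.287, is farthest to the robot's right, and crop c1 at (653,348) confirms it. In crop c1 the mill's hopper is at (222,195), its mouth at (350,212), and the lever leans to the crank side at (190,315). I'll do the lever first.

drive_tool --pt "0 0 4.6 -2.6 -1.6 0 0" --pt "0 0 4.6 -2.6 -1.6 0 0" --pt "0 0 4.6 -2.6 -1.6 0 0" --pt "0 0 4.6 -2.6 -1.6 0 0" --pt "0 0 4.6 -2.6 -1.6 0 0" --grip_force 20

```text
t: 1.47
tool_pos: [0.2887, -0.4326, 0.222]
tcp_rot: [-180.0, -0.2, -91.5]
force: [0.6, -0.7, 0.2]
width: 0.0581
```

```bash
python3 -c "
from h import *
print(arm.pinch_z, arm.get_obs())"
```

```text
0.0187 {'t': 1.4667, 'qpos': array([-5.75434898e+01,  1.54114486e+01,  1.06735364e+02, -1.00779893e-01,
        5.76587838e+01,  3.40063174e+01]), 'joint_vel': array([ 35.49843895, -15.95134391,  22.5875244 ,   0.18082426,
        -7.11569708,  93.41565738]), 'joint_torque': array([ -5.435303  , -41.92863822, -26.30649984,  -0.07040806,
         0.17263357,  -2.26917095]), 'tool_pos': array([ 0.28872418, -0.43264944,  0.22198138]), 'tcp_rot': array([-179.96203102,   -0.20884628,  -91.49610765]), 'force': array([ 0.63400703, -0.74062582,  0.24359622]), 'moment': array([ 0.07942683, -0.0069559 ,  0.01234252]), 'width': 0.058101776146470545}
```

drive_tool --pt "0 0 0 -3.8 -1.4 0 0" --pt "0 0 0 -3.8 -1.4 0 0" --pt "0 0 0 -3.8 -1.4 0 0" --pt "0 0 0 -3.8 -1.4 0 0" --pt "0 0 0 -3.8 -1.4 0 0"

```text
t: 1.88
tool_pos: [0.3662, -0.2398, 0.2221]
tcp_rot: [-179.8, -0.4, -92.1]
force: [1.3, -0.0, 0.0]
width: 0.0249
```

drive_tool --pt "0 0 0 -3.8 -1.4 0 0" --pt "0 0 0 -3.8 -1.4 0 0" --pt "0 0 0 -3.8 -1.4 0 0" --pt "0 0 0 -3.8 -1.4 0 0" --pt "0 0 0 -3.8 -1.4 0 0"

```text
t: 2.3
tool_pos: [0.4441, -0.0462, 0.223]
tcp_rot: [-179.5, -0.4, -92.2]
force: [1.7, -0.4, -0.1]
width: 0.0006
```

drive_tool --pt "0 0 -1 -3.9 -1.4 0 0" --pt "0 0 -1 -3.9 -1.4 0 0" --pt "0 0 0 -3.9 -1.4 0 0" --pt "0 0 0 -3.9 -1.4 0 0" --pt "0 0 0 -3.9 -1.4 0 0"

```text
t: 2.72
tool_pos: [0.5155, 0.1497, 0.2237]
tcp_rot: [-179.3, -0.5, -90.0]
force: [0.5, -0.6, -0.1]
width: 0.0006
```

drive_tool --pt "0 0 0 -1.2 0 0 0" --pt "0 0 0 0 0 1 0" --pt "0 0 0 0 0 2 0" --pt "0 0 0 0 0 2 0" --pt "0 0 0 0 0 0 0"

```text
t: 3.13
tool_pos: [0.5193, 0.1693, 0.1719]
tcp_rot: [-178.9, -0.3, -89.5]
force: [-1.3, -0.9, 0.7]
width: 0.0005
```

```bash
python3 - <<'E'
from h import *
print(arm.get_obs()['tool_pos'],arm.get_obs()['tcp_rot'])
for n in ['wrist','side']:
    p,d=viewer.capture(n); cv2.imwrite(f'pics/{n}1.png',p); np.save(f'pics/{n}1.npy',d)
E
```

```text
[0.51926302 0.16930935 0.17193659] [-178.94783545   -0.31476755  -89.45341618]
```

View pics/wrist1.png

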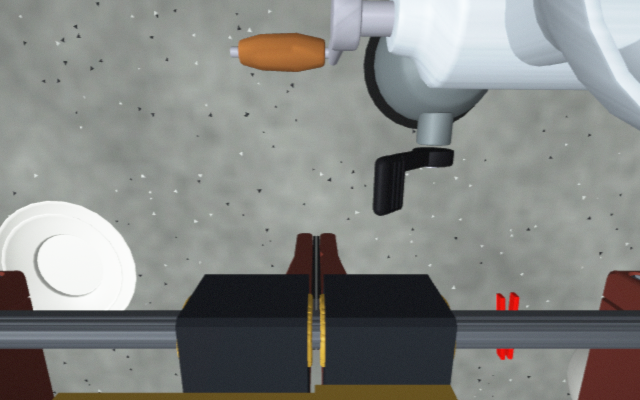

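View pics/side1.png

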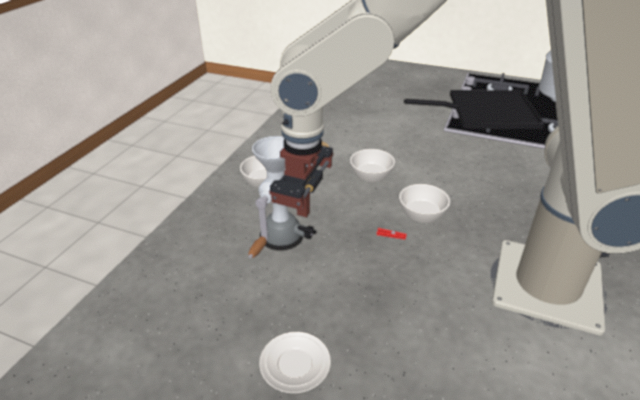

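```bash
python3 - <<'E'
from h import *
d=np.load('pics/wrist1.npy'); W=cloud('wrist',d)
p=W[155:213,372:400].reshape(-1,3); p=p[(p[:,2]>.07)&(p[:,2]<.11)]
print(len(p),p.min(0),p.max(0),np.median(p,0))
t=p[p[:,2]>np.percentile(p[:,2],85)]; q=np.polyfit(t[:,0],t[:,1],1);print('edge slope deg',np.degrees(np.arctan(q[0])),t.mean(0))
B=W[0:90,400:640].reshape(-1,3); B=B[(B[:,2]>.13)&(B[:,2]<.2)&(B[:,1]<.06)]
r=least_squares(lambda a:np.hypot(B[:,0]-a[0]-a[1]*(B[:,1]),B[:,2]-.165)-a[2],[.63,0,.03],loss='soft_l1',f_scale=.002);print(len(B),r.x,B.min(0),B.max(0))
F=W[40:140,350:500].reshape(-1,3);F=F[(F[:,2]>.002)&(F[:,2]<.012)&(np.hypot(F[:,0]-.63,F[:,1]-.07)<.07)];print(len(F),circ(F,.056))
E
```

```text
1473 [0.51814203 0.10666863 0.08116565] [0.55950017 0.12922855 0.10091618] [0.53982178 0.12059848 0.09619875]
edge slope deg 0.5046593824647673 [0.53870479 0.12360142 0.09957712]
126 [0.64294127 0.00437695 0.0433583 ] [0.59997886 0.04658386 0.1655256 ] [0.60300596 0.05991728 0.18008103]
2708 (array([0.62350515, 0.07078241]), np.float64(0.00576658635410213))
```

drive_tool --pt "0 0 0 0 -0.6 2 0" --pt "0 0 0 0 0 2.5 0" --pt "0 0 0 0 0 2.5 0" --pt "0 0 0 0 0 2 0" --pt "0 0 0 0 0 0 0"

```text
t: 3.65
tool_pos: [0.5351, 0.1667, 0.0896]
tcp_rot: [-178.0, -0.1, -89.8]
force: [-0.8, 0.7, -0.9]
width: 0.0006
```

drive_tool --pt "0 0 0 0 0 0 0" --pt "0 0 0 1 0 0 0" --pt "0 0 0 1 0 0 0" --pt "0 0 0 1 0 0 0" --pt "0 0 0 1 0 0 0"

```text
t: 4.07
tool_pos: [0.537, 0.1261, 0.0964]
tcp_rot: [-177.8, 0.3, -89.9]
force: [-16.0, 24.1, 19.8]
width: 0.0005
```

drive_tool --pt "0 0 0 -1.5 1 0 0" --pt "0 0 0 -1.5 0.5 0 0" --pt "0 0 0 -0.5 0 0 0" --pt "0 0 0 0 0 0 0" --pt "0 0 0 0 0 0 0"

```text
t: 4.48
tool_pos: [0.5239, 0.1572, 0.102]
tcp_rot: [-177.4, 0.4, -90.2]
force: [-0.5, 0.2, -1.2]
width: 0.0004
```

```bash
python3 - <<'E'
from h import *
o=arm.get_obs();print(o['tool_pos'],o['tcp_rot'],o['force'],o['qpos'])
for n in ['wrist']:
    p,d=viewer.capture(n); cv2.imwrite(f'pics/{n}2.png',p); np.save(f'pics/{n}2.npy',d)
E
```

```text
[0.52393096 0.1571646  0.10198153] [-177.37912975    0.41407071  -90.21072241] [-0.53770607  0.21976402 -1.16039772] [ 15.63082612  26.74986297 109.51592358  -0.48262253  41.10088783
 106.20741115]
```

View pics/wrist2.png

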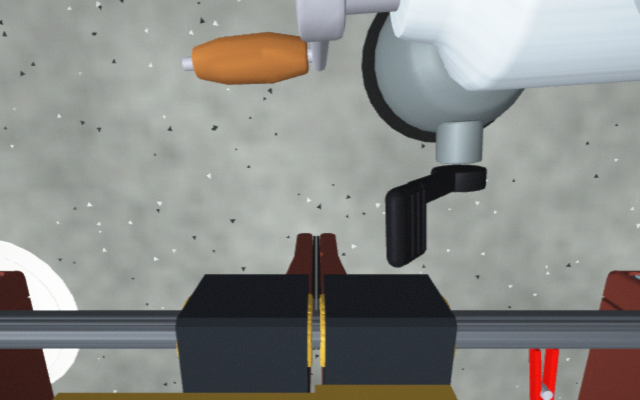

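drive_tool --pt "0 0 0 -0.5 0 1.5 0" --pt "0 0 0 0 0 1.5 0" --pt "0 0 0 0 0 1 0" --pt "0 0 0 0 0.2 0.2 0" --pt "0 0 0 0 0 0 0"

```text
t: 4.95
tool_pos: [0.5269, 0.1599, 0.0598]
tcp_rot: [-177.2, 0.4, -90.3]
force: [-0.2, -1.2, 0.3]
width: 0.0002
```

drive_tool --pt "0 0 0 0.8 0 0 0" --pt "0 0 0 0.8 0 0 0" --pt "0 0 0 0.8 0 0 0" --pt "0 0 0 0.8 0 0 0" --pt "0 0 0 0.5 0 0 0"

```text
t: 5.37
tool_pos: [0.5247, 0.1217, 0.0612]
tcp_rot: [-177.4, 0.6, -90.4]
force: [-9.7, 13.6, 8.6]
width: 0.0004
```

```bash
python3 - <<'E'
from h import *
o=arm.get_obs();print(o['tool_pos'],o['tcp_rot'],o['force'],o['moment'])
for n in ['wrist','side']:
    p,d=viewer.capture(n); cv2.imwrite(f'pics/{n}3.png',p); np.save(f'pics/{n}3.npy',d)
a=cv2.imread('pics/side3.png');b=cv2.imread('pics/side0.png')
c=np.hstack([x[120:270,220:350] for x in (b,a)]); cv2.imwrite('pics/c3.png',cv2.resize(c,None,fx=3,fy=3,interpolation=cv2.INTER_CUBIC))
E
```

```text
[0.52473127 0.12171447 0.06121519] [-177.35594017    0.63664087  -90.41801981] [-9.65846729 13.64946963  8.58459237] [2.06768816 1.33261764 0.15185847]
```

View pics/wrist3.png

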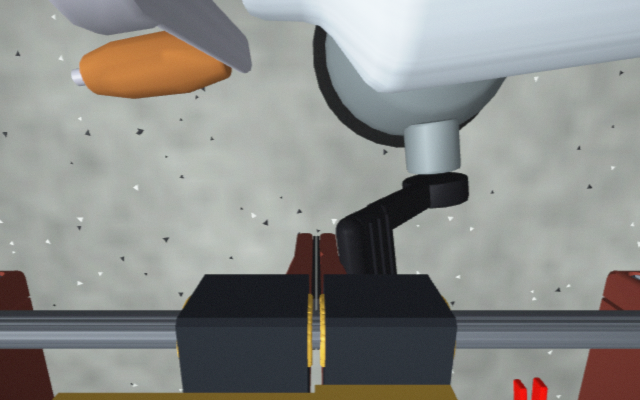

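View pics/c3.png

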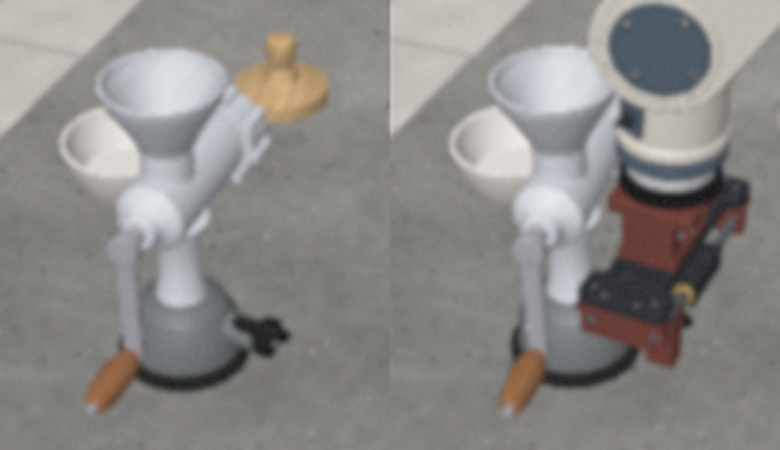

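```bash
cat >> h.py <<'E'
def millfit(W, mask=None):
    """fit mill x,y,yaw from a cloud: dome+skirt (rev. about origin) and barrel"""
    pts=W.reshape(-1,3); pts=pts[np.isfinite(pts[:,0])]
    near=pts[np.hypot(pts[:,0]-.629,pts[:,1]-.07)<.11]
    hz=near[(near[:,2]>.262)&(near[:,2]<.285)]
    ft=near[(near[:,2]>.0355)&(near[:,2]<.06)&(np.hypot(near[:,0]-.629,near[:,1]-.07)<.055)]
    return hz,ft
E
python3 - <<'E'
from h import *
for k in (1,2,3):
    d=np.load(f'pics/wrist{k}.npy')
W=cloud('wrist',d)
p=W[170:275,335:400].reshape(-1,3); p=p[(p[:,2]>.07)&(p[:,2]<.125)]
print('paddle',p.min(0),p.max(0))
# top edge of paddle for each x
for x in np.arange(.53,.57,.005):
    s=p[abs(p[:,0]-x)<.003]
    if len(s)>5: print(round(x,3),s[s[:,2].argmax()].round(4), s[:,1].max().round(4))
F=W[100:150,310:520].reshape(-1,3);F=F[(F[:,2]>.000)&(F[:,2]<.009)&(np.hypot(F[:,0]-.63,F[:,1]-.07)<.062)];print(len(F),circ(F,.056))
# side mill compare
a=cloud('side',np.load('pics/side0.npy')).reshape(-1,3); b=cloud('side',np.load('pics/side3.npy')).reshape(-1,3)
for S in (a,b):
    S=S[np.isfinite(S[:,0])]
    h=S[(np.hypot(S[:,0]-.63,S[:,1]-.08)<.08)&(S[:,2]>.258)&(S[:,2]<.272)];print('hopper',len(h),circ(h,.0465))
    F=S[(np.hypot(S[:,0]-.63,S[:,1]-.07)<.075)&(S[:,2]>.003)&(S[:,2]<.012)];print('foot',len(F),circ(F,.056))
E
```

```text
paddle [0.52155835 0.08380176 0.07001204] [0.5554817  0.11341912 0.1039051 ]
0.53 [0.5328 0.1052 0.0986] 0.1096
0.535 [0.5344 0.1113 0.1039] 0.1134
0.54 [0.5372 0.1073 0.0994] 0.1123
0.545 [0.5461 0.1081 0.0988] 0.1131
0.55 [0.5499 0.1077 0.0983] 0.1131
0.555 [0.5522 0.1067 0.0944] 0.11
1115 (array([0.63036397, 0.06635264]), np.float64(0.0026380206493661637))
hopper 415 (array([0.62814601, 0.08354854]), np.float64(0.002061904969157641))
foot 216 (array([0.63148697, 0.06946805]), np.float64(0.004862271292822657))
hopper 356 (array([0.62763087, 0.07915039]), np.float64(0.001957874907881478))
foot 201 (array([0.63167678, 0.06472643]), np.float64(0.004944024831884915))
```

drive_tool --pt "0 0 0 0 0 -0.3 0" --pt "0 0 0 0.3 0 -0.4 0" --pt "0 0 0 0.4 0 -0.3 0" --pt "0 0 0 0.4 0 -0.3 0" --pt "0 0 0 0.4 0 -0.2 0"

```text
t: 5.88
tool_pos: [0.5242, 0.1051, 0.0784]
tcp_rot: [-177.2, 0.8, -90.5]
force: [1.8, 5.1, 0.1]
width: 0.0006
```

drive_tool --pt "0 0 0 0.4 0 -0.1 0" --pt "0 0 0 0.4 0 -0.1 0" --pt "0 0 0 0.4 0 0 0" --pt "0 0 0 0.4 0 0 0" --pt "0 0 0 0.4 0 0 0"

```text
t: 6.3
tool_pos: [0.5271, 0.0832, 0.0847]
tcp_rot: [-176.7, 1.0, -90.6]
force: [0.4, 2.4, 2.6]
width: 0.0004
```

drive_tool --pt "0 0 0 0.4 0 0 0" --pt "0 0 0 0.4 0 0 0" --pt "0 0 0 0.4 0 0 0" --pt "0 0 0 0.4 0 0 0" --pt "0 0 0 0 0 0 0"

```text
t: 6.72
tool_pos: [0.526, 0.0629, 0.084]
tcp_rot: [-176.8, 0.9, -90.7]
force: [0.4, -0.8, -0.2]
width: 0.0001
```

```bash
python3 - <<'E'
from h import *
o=arm.get_obs();print(o['t'],o['tool_pos'],o['tcp_rot'],o['force'],o['moment'])
for n in ['wrist']:
    p,d=viewer.capture(n); cv2.imwrite(f'pics/{n}4.png',p); np.save(f'pics/{n}4.npy',d)
E
```

```text
6.7167 [0.5260434  0.06293768 0.08400092] [-176.81401148    0.90404199  -90.68733834] [ 0.37818418 -0.75446176 -0.16620181] [ 0.0160954   0.04643767 -0.00253777]
```

View pics/wrist4.png

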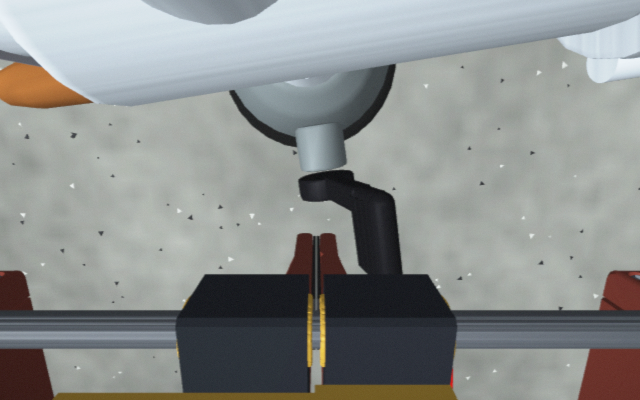

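drive_tool --pt "0 0 0 0 1 -2 0" --pt "0 0 0 0 1 -3.5 0" --pt "0 0 0 0 1 -4 0" --pt "0 0 0 0 1 -4 0" --pt "0 0 0 0 1 -4 0"

```text
t: 7.18
tool_pos: [0.4598, 0.06, 0.2516]
tcp_rot: [-178.1, 0.7, -90.8]
force: [1.1, -0.3, 1.3]
width: 0.0011
```

drive_tool --pt "0 0 -4 3.5 2 0 5.5" --pt "0 0 -4 3.5 2 0 5.5" --pt "0 0 -4 4 0.5 0 5.5" --pt "0 0 -4 4 0 0 5.5" --pt "0 0 -4 4 0 0 5.5"

```text
t: 7.6
tool_pos: [0.4408, -0.1275, 0.2589]
tcp_rot: [-177.0, -0.3, -69.2]
force: [2.5, 0.5, -0.2]
width: 0.0301
```

```bash
python3 - <<'E'
from h import *
o=arm.get_obs();print(o['t'],o['tool_pos'],o['tcp_rot'],o['force'],o['qpos'])
for n in ['top','side']:
    p,d=viewer.capture(n); cv2.imwrite(f'pics/{n}5.png',p); np.save(f'pics/{n}5.npy',d)
E
```

```text
7.6 [ 0.44081544 -0.12752456  0.25893366] [-176.984374     -0.31468494  -69.22814078] [ 2.53137886  0.49538906 -0.22181201] [-18.75228597   6.04531082 113.15613717   1.97040336  58.28677104
  49.46846749]
```

View pics/top5.png

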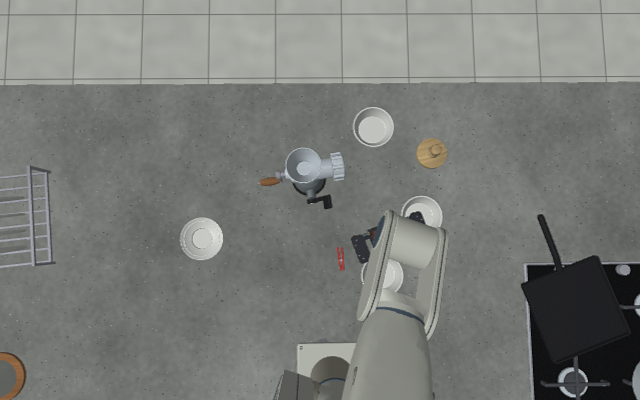

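```bash
cat > mm.py <<'E'
from h import *
def mill(k):
    W=cloud('top',np.load(f'pics/top{k}.npy')).reshape(-1,3); W=W[np.isfinite(W[:,0])]
    h=W[(np.hypot(W[:,0]-.63,W[:,1]-.08)<.09)&(W[:,2]>.255)&(W[:,2]<.29)]; c,_=circ(h); 
    B=W[(abs(W[:,0]-.64)<.07)&(W[:,2]>.17)&(W[:,2]<.203)&(W[:,1]<.035)&(W[:,1]>-.06)]
    # barrel only: |perp| <.03
    def res(q):
        u=np.array([np.sin(q[1]),-np.cos(q[1])]); s=(B[:,:2]-[q[0],.07])
        along=s@u; perp=s@np.array([u[1],-u[0]])
        rad=np.where(along>.0705,.0378,.0293); 
        return np.hypot(perp,B[:,2]-.165)-rad
    r=least_squares(res,[.63,0],loss='soft_l1',f_scale=.002)
    a=r.x[1]; u=np.array([np.sin(a),-np.cos(a)])
    al=(B[:,:2]-[r.x[0],.07])@u; 
    print('hopper',c,'line x at y=.07',r.x[0],'yaw deg',np.degrees(a),'plate along',np.percentile(al,[97,99,100]))
    o_h=c[:2]+u*.010
    print('origin from hopper',o_h,'from plate',np.array([r.x[0],.07])+u*(np.percentile(al,99)-.105), 'drop',o_h+u*.130)
    # lever
    L=W[(abs(W[:,0]-.54)<.05)&(abs(W[:,1]-.07)<.1)&(W[:,2]>.08)&(W[:,2]<.11)]
    t=L[L[:,2]>.085]; print('lever tip',len(t),t.mean(0),t.min(0),t.max(0))
    for cc in [(.5,-.287)]:
        b=W[(np.hypot(W[:,0]-cc[0],W[:,1]-cc[1])<.085)&(W[:,2]>.038)&(W[:,2]<.055)]; print('bowl',len(b),circ(b,.062))
E
python3 -c "
from mm import *
mill(0);mill(5)"
```

```text
hopper [0.62819186 0.08025753 0.04444425] line x at y=.07 0.6290343756776137 yaw deg 0.21553504166214313 plate along [0.10273472 0.10347492 0.1049864 ]
origin from hopper [0.62822948 0.0702576 ] from plate [0.62902864 0.07152507] drop [ 0.62871851 -0.05974148]
lever tip 90 [0.53819013 0.11657837 0.0928435 ] [0.51794746 0.10446825 0.08532315] [0.55836343 0.1254993  0.10126942]
bowl 273 (array([ 0.50173163, -0.28661048]), np.float64(0.002084939844643453))
hopper [0.6281362  0.07613521 0.04440992] line x at y=.07 0.628896812472414 yaw deg 8.631902136231405 plate along [0.10639648 0.10879021 0.10970549]
origin from hopper [0.62963706 0.06624848] from plate [0.62946567 0.06625272] drop [ 0.64914822 -0.062279  ]
lever tip 80 [0.54625159 0.00617482 0.09400834] [ 0.52620229 -0.00460089  0.08519901] [0.56664732 0.01623856 0.10582477]
bowl 174 (array([ 0.5016554 , -0.28682903]), np.float64(0.002138585485698649))
```

drive_tool --pt "-0.6 0 -7 3.6 1.4 0 6" --pt "-0.6 0 -7 3.4 1.8 0 6" --pt "-0.6 0 -7 3.2 2.2 0 6" --pt "-0.6 0 -7 2.9 2.6 0 6" --pt "-0.6 0 -7 2.6 2.9 0 6"

```text
t: 8.12
tool_pos: [0.4384, -0.3196, 0.2564]
tcp_rot: [179.6, -0.8, -34.6]
force: [1.3, 1.1, 0.3]
width: 0.0603
```

drive_tool --pt "0 0 -1 2 2.2 0 6" --pt "0 0 0 0 0 0 6" --pt "0 0 0 0 0 0 6" --pt "0 0 0 0 0 0 6" --pt "0 0 0 0 0 0 6"

```text
t: 8.53
tool_pos: [0.4416, -0.352, 0.2542]
tcp_rot: [179.5, -0.5, -33.6]
force: [-0.7, -0.4, 0.3]
width: 0.0598
```

drive_tool --pt "0 0 0 1.4 3.7 0 6" --pt "0 0 0 0 0 3 6" --pt "0 0 0 0 0 4 6" --pt "0 0 0 0 0 4 6" --pt "0 0 0 0 0 3 6"

```text
t: 8.95
tool_pos: [0.4399, -0.3904, 0.1202]
tcp_rot: [179.4, -1.5, -33.3]
force: [0.7, 0.8, -0.6]
width: 0.0604
```

drive_tool --pt "0 0 0 0 0 3 6" --pt "0 0 0 0 0 2 6" --pt "0 0 0 0 0 1 6" --pt "0 0 0 0 0 0 6" --pt "0 0 0 0 0 0 6"

```text
t: 9.37
tool_pos: [0.4387, -0.3814, 0.0524]
tcp_rot: [179.6, -0.8, -33.1]
force: [0.8, -0.1, -0.0]
width: 0.0599
```

```bash
python3 - <<'E'
from h import *
o=arm.get_obs();print(o['t'],o['tool_pos'],o['tcp_rot'],o['force'],o['width'])
p=o['tool_pos'];psi=np.radians(o['tcp_rot'][2]);x=np.array([np.cos(psi),np.sin(psi)]);y=np.array([np.sin(psi),-np.cos(psi)])
b=np.array([.5017,-.2867])-p[:2];g=np.array([.646,-.064])-p[:2];print('bowl tool',b@x,b@y,'goal tool',g@x,g@y)
q,d=viewer.capture('wrist'); cv2.imwrite('pics/wrist6.png',q)
E
```

```text
9.3667 [ 0.43868894 -0.38142691  0.05238517] [179.56868416  -0.80803766 -33.07978727] [ 0.75174456 -0.13736302 -0.03454102] 0.0599194461794193
bowl tool 0.001095126317592286 -0.11376458636881746 goal tool 0.00045464466939020183 -0.37912729999538997
```

View pics/wrist6.png

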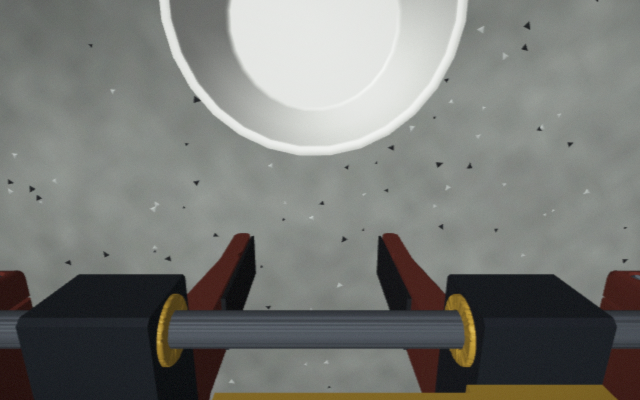

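Wrist view: the chosen bowl is straight ahead, with its rim bottom at (315,152), centred between the open fingertips at (248,236) and (385,236).

drive_tool --pt "0 0 0 0 0 1.5 6" --pt "0 0 0 0 0 1.3 6" --pt "0 0 0 0 0 0 6" --pt "0 0 0 0 -0.8 0 6" --pt "0 0 0 0 -0.8 0 6"

```text
t: 9.83
tool_pos: [0.4518, -0.3712, 0.0305]
tcp_rot: [179.5, -1.5, -33.1]
force: [1.0, 0.2, 0.2]
width: 0.0606
```

drive_tool --pt "0 0 0 0 -0.8 0 6" --pt "0 0 0 0 -0.8 0 6" --pt "0 0 0 0 -0.8 0 6" --pt "0 0 0 0 -0.8 0 6" --pt "0 0 0 0 -0.8 0 6"

```text
t: 10.25
tool_pos: [0.477, -0.3342, 0.0327]
tcp_rot: [179.4, -1.6, -33.1]
force: [-1.5, -1.1, -1.0]
width: 0.0601
```

drive_tool --pt "0 0 0 0 -1 0.2 6" --pt "0 0 0 0 -1 0.2 6" --pt "0 0 0 0 -1 0.2 6" --pt "0 0 0 0 -1 0.1 6" --pt "0 0 0 0 -1 0.1 6"

```text
t: 10.67
tool_pos: [0.5083, -0.2915, 0.0261]
tcp_rot: [179.2, -2.0, -33.0]
force: [-2.4, -4.7, 5.7]
width: 0.0602
```

drive_tool --pt "0 0 0 0 -1 0.1 6" --pt "0 0 0 0 -1 0.1 6" --pt "0 0 0 0 -1 0.1 6" --pt "0 0 0 0 -1 0.1 6" --pt "0 0 0 0 -1 0 6"

```text
t: 11.08
tool_pos: [0.5394, -0.2469, 0.0221]
tcp_rot: [179.2, -2.2, -33.0]
force: [-3.9, -4.2, 4.9]
width: 0.0598
```

```bash
cat > bw.py <<'E'
from h import *
import sys
k=sys.argv[1]; G=np.array([.647,-.063])
o=arm.get_obs();p=o['tool_pos'];print(o['t'],p,o['tcp_rot'],o['force'])
psi=np.radians(o['tcp_rot'][2]);x=np.array([np.cos(psi),np.sin(psi)]);y=np.array([np.sin(psi),-np.cos(psi)])
q,d=viewer.capture('wrist'); cv2.imwrite(f'pics/wrist{k}.png',q)
W=cloud('wrist',d)[:235].reshape(-1,3);W=W[np.isfinite(W[:,0])]
b=W[(W[:,2]>.040)&(W[:,2]<.054)&(np.hypot(W[:,0]-p[0]+.07*y[0],W[:,1]-p[1]+.07*y[1])<.09)]
c,_=circ(b,.062); print('bowl',len(b),c,_,'in tool',(c-p[:2])@x,(c-p[:2])@y,'to go tool',(G-c)@x,(G-c)@y,'dist',np.hypot(*(G-c)))
E
python3 bw.py 7
```

```text
11.0833 [ 0.53943026 -0.24692547  0.02208946] [179.17582991  -2.18995107 -32.98671706] [-3.85285655 -4.15045101  4.93126138]
bowl 10665 [ 0.57595098 -0.18878988] 0.0017049784219586109 in tool -0.001018147642791704 -0.06864745745931107 to go tool -0.008889925359655274 -0.1441944059434096 dist 0.14446818846470333
```

View pics/wrist7.png

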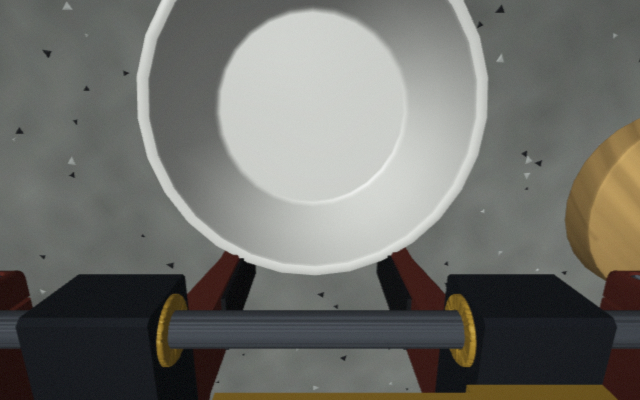

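drive_tool --pt "4 0 0 0 -0.5 0 6" --pt "4 0 0 -0.1 -0.5 0.1 6" --pt "4 0 0 -0.1 -0.5 0.1 6" --pt "0 0 0 -0.1 -1 0.2 6" --pt "0 0 0 -0.1 -1 0.2 6"

```text
t: 11.55
tool_pos: [0.5589, -0.2093, 0.0195]
tcp_rot: [-168.2, -2.3, -32.9]
force: [-1.5, -3.2, 2.6]
width: 0.0601
```

```bash
python3 bw.py 8
```

```text
11.55 [ 0.55889763 -0.20930292  0.01949007] [-168.21410498   -2.26651924  -32.85736317] [-1.45663962 -3.17450149  2.63147225]
bowl 9927 [ 0.59144222 -0.15530934] 0.001698121906519342 in tool -0.0019559572438981 -0.06301294516198916 to go tool -0.0034125306522340454 -0.10768489022452996 dist 0.10773894814839016
```

drive_tool --pt "0 0 0 -0.05 -1 0.2 6" --pt "0 0 0 -0.05 -1 0.2 6" --pt "0 0 0 -0.05 -1 0.2 6" --pt "0 0 0 -0.05 -1 0.2 6" --pt "0 0 0 -0.05 -1 0.2 6"

```text
t: 12.02
tool_pos: [0.587, -0.1584, 0.0194]
tcp_rot: [-168.3, -2.2, -32.7]
force: [-1.0, -2.4, 0.3]
width: 0.0605
```

```bash
python3 bw.py 9
```

```text
12.0167 [ 0.58700262 -0.15841647  0.01941085] [-168.33457312   -2.20375276  -32.68455111] [-0.99835216 -2.4385798   0.26223642]
bowl 10040 [ 0.61967858 -0.10444828] 0.0016995930696950047 in tool -0.0016416195507744835 -0.06306812896156319 to go tool 0.0006126237765353912 -0.04963914202775073 dist 0.049642922246205305
```

View pics/wrist9.png

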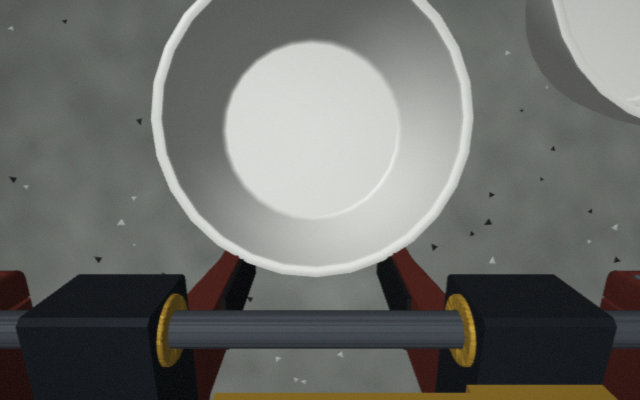

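drive_tool --pt "0 0 0 0 -0.9 0.2 6" --pt "0 0 0 0 -0.9 0.2 6" --pt "0 0 0 0 -0.9 0.2 6" --pt "0 0 0 0 -0.7 0.1 6" --pt "0 0 0 0 -0.4 0.1 6"

```text
t: 12.48
tool_pos: [0.6106, -0.1196, 0.0192]
tcp_rot: [-168.3, -2.2, -32.5]
force: [-1.4, -1.5, -0.4]
width: 0.0598
```

```bash
python3 bw.py 10
```

```text
12.4833 [ 0.61060001 -0.11957808  0.01921001] [-168.32527147   -2.15249173  -32.5118562 ] [-1.41458099 -1.53458374 -0.36389693]
bowl 9935 [ 0.64261358 -0.06673897] 0.0016957114529790637 in tool -0.0014032367907790464 -0.06176463945010009 to go tool 0.0016893783808520817 -0.005510590508306463 dist 0.005763732043036671
```

Within 6 mm; back straight away and recheck.

drive_tool --pt "0 0 0 0 0.8 -0.1 6" --pt "0 0 0 0 2 -0.4 6" --pt "0 0 0 0 3 -0.6 6" --pt "0 0 0 0 3.5 -0.7 6" --pt "0 0 0 0 3.5 -1.5 6"

```text
t: 12.95
tool_pos: [0.5401, -0.2284, 0.0245]
tcp_rot: [-168.2, -2.1, -31.9]
force: [0.4, 0.2, 0.2]
width: 0.0601
```

drive_tool --pt "0 0 0 0 2 -3.3 6" --pt "0 0 0 0 2 -3.5 6" --pt "0 0 0 0 2 -3.5 6" --pt "0 0 0 0 2 -3.5 6" --pt "0 0 0 0 2 -3.5 6"

```text
t: 13.37
tool_pos: [0.4534, -0.3442, 0.1713]
tcp_rot: [-168.1, -1.3, -32.2]
force: [0.9, -0.5, 0.6]
width: 0.0599
```

drive_tool --pt "0 0 0 3.5 2 0 6" --pt "0 0 0 3.5 2 0 6" --pt "0 0 0 3 1 0 6" --pt "0 0 0 0 0 0 6" --pt "0 0 0 0 0 0 6"

```text
t: 13.78
tool_pos: [0.5082, -0.4537, 0.1748]
tcp_rot: [-168.3, -2.2, -32.8]
force: [0.7, -0.2, -0.5]
width: 0.06
```

```bash
python3 - <<'E'
from mm import *
o=arm.get_obs();print(o['t'],o['tool_pos'],o['force'])
for n in ['top','side']:
    p,d=viewer.capture(n); cv2.imwrite(f'pics/{n}11.png',p); np.save(f'pics/{n}11.npy',d)
mill(11)
for n in ['top','side']:
    W=cloud(n,np.load(f'pics/{n}11.npy')).reshape(-1,3);W=W[np.isfinite(W[:,0])]
    b=W[(np.hypot(W[:,0]-.643,W[:,1]+.066)<.085)&(W[:,2]>.038)&(W[:,2]<.052)];print(n,'bowl',len(b),circ(b,.062))
a=cv2.imread('pics/top11.png')[100:300,240:460];s=cv2.imread('pics/side11.png')[110:270,210:370]
cv2.imwrite('pics/c11.png',np.hstack([cv2.resize(a,(440,400)),cv2.resize(s,(360,400))]))
E
```

```text
13.7833 [ 0.50821722 -0.45368819  0.17481636] [ 0.73718058 -0.23901139 -0.5213848 ]
hopper [0.62820615 0.0760846  0.04440763] line x at y=.07 0.6303273727301483 yaw deg 7.787233398920969 plate along [0.10637084 0.10822596 0.1097066 ]
origin from hopper [0.6295611  0.06617682] from plate [0.63076447 0.06680379] drop [ 0.64717542 -0.06262433]
lever tip 87 [0.54623472 0.00707247 0.09292122] [ 0.52657722 -0.00486044  0.08506248] [0.56640288 0.02217835 0.10147203]h.py:19: RuntimeWarning: Mean of empty slice.
  s=least_squares(lambda q:np.hypot(p[:,0]-q[0],p[:,1]-q[1])-r,[*p.mean(0)[:2]],loss='soft_l1',f_scale=.003)
  ret = um.true_divide(
Traceback (most recent call last):
  File "mm.py", line 22, in mill
    b=W[(np.hypot(W[:,0]-cc[0],W[:,1]-cc[1])<.085)&(W[:,2]>.038)&(W[:,2]<.055)]; print('bowl',len(b),circ(b,.062))
                                                                                                     ~~~~^^^^^^^^
  File "h.py", line 19, in circ
    s=least_squares(lambda q:np.hypot(p[:,0]-q[0],p[:,1]-q[1])-r,[*p.mean(0)[:2]],loss='soft_l1',f_scale=.003)
ValueError: Initial guess is outside of provided bounds
```

```bash
python3 - <<'E'
from h import *
for n in ['top','side']:
    W=cloud(n,np.load(f'pics/{n}11.npy')).reshape(-1,3);W=W[np.isfinite(W[:,0])]
    b=W[(np.hypot(W[:,0]-.643,W[:,1]+.066)<.085)&(W[:,2]>.038)&(W[:,2]<.052)];print(n,'bowl',len(b),circ(b,.062))
# lever plane: mill frame lean from side+top
W=np.vstack([cloud(n,np.load(f'pics/{n}11.npy')).reshape(-1,3) for n in ['top','side']])
a=np.radians(8);q=W[:,:2]-[.6297,.0664];mx=q@[np.cos(a),np.sin(a)];my=q@[-np.sin(a),np.cos(a)]
s=(abs(mx+.09)<.024)&(abs(my)<.08)&(W[:,2]>.075)&(W[:,2]<.13)
print('lever mill y',np.percentile(my[s],[1,50,99]),'z',np.percentile(W[s,2],[50,99]))
a=cv2.imread('pics/top11.png')[100:300,240:460];s=cv2.imread('pics/side11.png')[110:270,210:370]
cv2.imwrite('pics/c11.png',np.hstack([cv2.resize(a,(440,400)),cv2.resize(s,(360,400))]))
E
```

```text
top bowl 206 (array([ 0.64480333, -0.06710063]), np.float64(0.0020630868831282905))
side bowl 194 (array([ 0.64399869, -0.06319131]), np.float64(0.0023383411699052824))
lever mill y [-0.05634027 -0.04131103 -0.02837183] z [0.08830002 0.0994119 ]
```

View pics/c11.png

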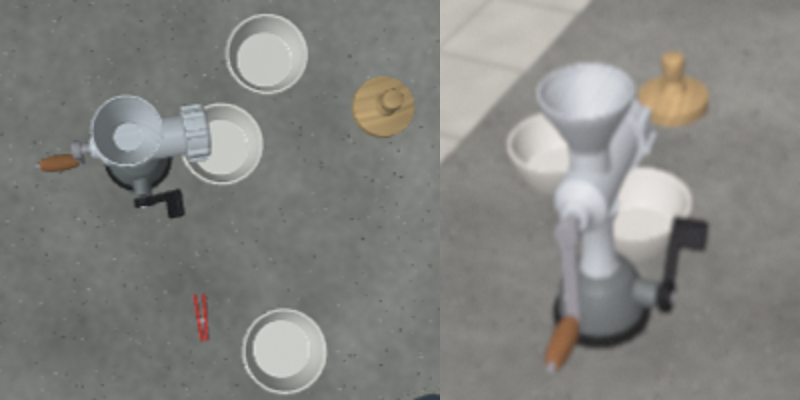

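The picture shows the lever locked on the mouth side (top crop 178,205) and the bowl under the mouth (225,143). The clip, flattener and other bowls are where they were. Handing in.

```bash
python3 -c "
from h import *
print(job.close_job(), arm.get_obs()['force'])"
```

```text
the job is handed in; nothing more can be done
the job is handed in; nothing more can be done
```

I pushed the suction lever over with the closed fingers until it snapped to the mouth side. I then pushed the rightmost bowl along the counter with two open fingertips until it stood under the mouth, and handed the job in at about 14 s of the 58 s.

**Final checks:**
- **Lever:** it rests on the locked side. Its tip edge measures about 56 mm to the mouth side, against roughly 57 mm expected at the stop.
- **Bowl:** its centre is about 3–5 mm from the re-measured drop point, seen from both the top and side cameras. It stands flat.
- **Other things:** the clip, flattener and other bowls look untouched. I saw the saucers in place after the lever push but did not look at them again at the end; the arm stayed well away from them. I measured none of these.
- **Arm:** it is well clear of everything, with no contact force.

**What went less well:**
- **First lever push:** it was too high on the lever's rounded end and moved nothing, so I repeated it lower.
- **Mill movement:** the lever pushes slid the mill about 4 mm and turned it about 8 degrees. That shifted the drop point about 20 mm by camera measurement, inside the 30 mm limit, and I aimed the bowl at the new drop point.
- **Measurement script error:** one script stopped while looking for the bowl at its old position. I redid that measurement before handing in.

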